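# Dock the recipe card and hold the spring clip open around its top edge

### The job

First slide the recipe-card carriage along its rail all the way to the end stop, until the sprung roller snaps in behind it and holds it. Then take the spring clip off its stand by squeezing its two handles, carry it over and lower its gaping jaws around the middle of the card's top edge, one jaw on each side, touching neither the card nor its rail. Finish like that, still holding the clip squeezed well open around the card so that I can slip a second sheet in; leave everything else where it stands.

Things in the scene. Friction and masses are not known exactly. Their poses are not given: they have to be found in the camera images.
- card_rail: Fixed aluminium rail, plate 68 x 200 x 8 mm, guide lips 17 mm high, end stop at its +y end. Origin: under the track's centre, on the worktop. Its own +y is the way the carriage slides home; +x points away from the robot (turned up to 0.25 rad). Stands left or right of the clip stand. Roller bracket behind the carriage: local x 0.013 to 0.036, y 0.01 to 0.04, 34 mm high.
- carriage (a joint): Slide of the wooden carriage along the rail's +y, m: starts 0 to 0.03, 0.060 is home against the stop. Drag about 1 N; from 0.048 the roller resists with up to about 7 N; past 0.0545 it snaps the carriage home and holds it. Block 24 (across) x 116 (along) x 20 mm, top 29 mm above the worktop.
- card_peg (a point): Top centre of the carriage's upright round wooden grip peg, 14 mm diameter, free from 29 to 95 mm above the worktop; pinch it 10 to 30 mm below this point. Moves with the carriage; the card's nearer edge is 28 mm farther along the rail's +y. Axes as the rail's.
- card_top (a point): Middle of the top edge of the stiff white card upright in the carriage: 3 mm thick (x), 74 mm wide (y), top 105 mm above the worktop, rising 76 mm out of the block. Axes as the rail's: x card normal, y along its edge, z up. Moves with the carriage.
- clip_stand: Fixed stand that carries the clip: wooden foot 64 x 60 x 12 mm and an upright aluminium blade 4 mm thick (along its x), 50 mm wide (along its y), top 70 mm above the worktop. Origin: centre of the underside.
- clip: Big steel spring clip, 60 g, biting its stand's blade, jaws down. Origin: pivot pin, 90 mm above the worktop at first. x: squeeze and opening direction, y: along the pin, z: up. It is the half with the jaw at -x and turns by about half the jaw angle. Jaws 34 mm wide, tips 38 mm below the pin. Handle plates 36 mm wide, to 43 mm above it, 45 mm over their tops closed, 26 mm squeezed; pinch along x.
- clip_jaw (a joint): Opening angle of the clip, rad: 0 biting the 4 mm blade, -0.12 shut on nothing, 0.48 squeezed to its stop, tips then about 22 mm apart. Full squeeze needs about 9 N on each handle 30 mm above the pin; a grip of 20 N or more takes it to the stop. Eased, it springs shut.
- tip_front (a point): Inner lower edge of the jaw at -x of the clip (middle of its width).
- tip_back (a point): Inner lower edge of the jaw at +x of the clip (middle of its width). The distance to tip_front is the gape: 4 mm on the stand, about 22 mm squeezed fully.
- salt_shaker: Bystander: salt shaker, 44 mm diameter, 90 mm high, behind the clip stand. Origin: underside.
- spice_jar: Bystander: spice jar with dark cap, 44 mm diameter, 96 mm high, on the robot's side of the card rail. Origin: underside.
- tomato_tin: Bystander: small food tin, 57 mm diameter, 72 mm high, at the left.
- tea_mug: Bystander: striped mug, 90 x 121 x 97 mm, at the left.
- peeler: Bystander: vegetable peeler 170 mm long, lying near the front edge.
- clip_pivot (a point): The clip's pivot pin, the same point as its origin.
Things that resemble listed ones, but are neither listed nor needed, are in the scene too. Leave any green or yellow look-alike of the clip alone.

How it is judged:
By the outcome, as a careful person would: the job done as asked, in the order asked, and still so for the second after the job is handed in, while the arm keeps its last pose, push and grip.
It also fails if it takes over 43 s, if anything falls off the work surface, if the arm or the gripper's body presses on something with over 40 N, if the wrist force passes 120 N, or if a joint passes its speed limit or range.

### The arm

A 6-joint arm with a two-finger parallel gripper is mounted at the origin on a cart in front of the work surface, level with it; the furniture and walls round the work are solid. World frame = base frame: x ahead of the robot, y to its left, z up, the work surface at z = 0. Lengths are in mm, angles in rad, forces in N, time in s.
With the tool pointing down it reaches from about 150 to 775 mm from the base axis. Payload 6.1 kg.
Tool frame: the origin (TCP) lies between the finger pads; the fingertips stand 11 mm ahead of it and the grasp point (between the pads) lies 8 mm behind it; z points along the fingers, y is the line along which they close (so a half turn about z gives the same grasp; the last joint's range is limited). The gripper opens to 85 mm and grips with 20 to 120 N. Pads are 22 mm wide; open, the fingers measure 114 mm over their backs; the gripper's body (76 mm by 85 mm) begins 54 mm behind the grasp point. The pads swing forward as they close: fully open they stand 13 mm farther back than shut.
Start: joints at [-1.166, 0.126, -0.04, 1.405, 0, 1.571], TCP at [206.755, -482.556, 242.295] pointing down, gripper open.
Joint ranges: [-2.72, 2.72], [-0.95, 1.95], [-1.27, 1.35], [-1.78, 2.02], [-1.46, 1.47], [-3.14, 3.14]. Speed limits (rad/s): [2.39, 2.39, 3.01, 3.14, 3.14, 3.14].

### API

Orientations are given as a rotation vector (axis times angle).
In Python, from cell import env, cams gives the robot as it stands. The module is installed in compiled form; this text tells all that it offers.
- The arm moves only by the tool servo_tool, never from a script. Its argument "moves" is one flat list of numbers, 7 for each row, row after row: the opening, from 0 (shut) to 1 (fully open), then the shift along the world's x, y, z as a fraction of full scale, then the turn, a rotation vector about the world's x, y, z as a fraction of full scale. A call has 1 to 10 rows; each row is the pose to reach, as a shift and turn from the pose commanded when the call began; what a row does not reach only later rows make up. Full scale, the value 1, is 0.25 m for a shift and 90 degrees for a turn. A row lasts 1/10 s, in which the tool goes at most 50 mm and 8.59 degrees, less where a joint would pass 70% of its speed; a pose out of reach is approached as far as the arm can. A call with a number of a shift or a turn outside -1 to 1 is refused whole. A call with a gripper value outside its range is refused whole. The fingers move at their own pace and stop on an object; "squeeze" is the grip in N (left out, the last holds). Time passes only in rows, so rows that repeat a pose let the fingers close. It gives the time, the measured TCP pose, the force, the opening and the grip force at its end, in the units of the state.
- env.observe(): the state, without advancing time (a new reading comes with each control period).
- cams.read_camera(name): name is "side" or "top" or "wrist"; returns (picture, depth): 400x640x3 uint8, red, green, blue; 400x640 float32, mm along the optical axis (not along the pixel's ray), 0 where there is no reading.
- cams.calibration(name): a dict with "fx", "fy", "cx", "cy" (pixels), "T" (4x4, takes a point from camera to world coordinates); the wrist camera has in their place "T_tool_cam" (4x4, takes a point from camera to tool coordinates, whose origin is the TCP and whose axes are the flange's). Camera axes: x right, y down, z forward; pixel columns grow to the right and rows downward; lengths in mm; the calibration is good to about 2 mm. A picture is of the moment at which its call begins: read the wrist's pose just before it. calibration takes no time and is no camera call.
- env.job_done(): hands the job in; it is judged then, once.
The state is a dict: "time": time; "q": joint angles; "dq": joint speeds; "joint_torque": joint torques, N m; "position": TCP position; "orientation": TCP orientation; "contact_force": force on the tool from outside, world axes, zero at the start; "wrist_torque": the same for the moment, N m; "gripper_width": finger opening in mm; "grip_force": force on a finger pad.
Only numpy, scipy, OpenCV 4.12 (cv2) and the standard library are available. Lean on these libraries where they do the work, as an engineer would, in place of code of your own. Each camera call takes 0.05 s, during which the arm holds its last target. There are 200 camera calls.

## Working session

There is one attempt and no reset: what is moved stays moved. The work goes in short steps, Python scripts to look and compute and a tool call to move; the robot and the scene stay as the last step left them, time stands still between calls to the robot, and variables do not carry over. Pictures are saved under pics/ and viewed, at most 10 in all, crops included, and the job is handed in when it is done.

Besides the shell and the picture viewer there is one more tool, called after ">>>" by a JSON object that holds its "op" and its "data", one argument or row to a line. servo_tool: Moves the arm, as the interface text tells. Its arguments: {"type":"object","properties":{"moves":{"type":"array","items":{"type":"number","minimum":-1,"maximum":1}},"squeeze":{"type":"number"}},"required":["moves"]}

```bash
mkdir -p pics; ls; python3 - <<'E'
from cell import env,cams
import cv2,numpy as np
s=env.observe();print(s)
for n in("top","side"):
    im,d=cams.read_camera(n);cv2.imwrite(f"pics/{n}0.png",im[:,:,::-1]);np.savez(f"{n}0.npz",im=im,d=d)
    print(n,cams.calibration(n))
print(cams.calibration("wrist"))
E
```

```text
pics
{'time': 0.0, 'q': array([-1.16598782e+00,  1.26377466e-01, -4.06379539e-02,  1.40540942e+00,
       -1.99902242e-05,  1.57081821e+00]), 'dq': array([ 4.98438728e-04,  1.66072344e-03,  4.82898946e-04,  6.80829903e-04,
       -1.52201796e-03, -4.48568675e-06]), 'joint_torque': array([-5.98630340e-04, -4.35900629e+01,  3.52931535e+01,  1.71325018e-02,
       -2.31996974e-04,  1.72235832e-05]), 'position': array([ 206.60160101, -482.1957495 ,  241.5160877 ]), 'orientation': array([-3.07590858e+00, -6.31185395e-01,  5.44743953e-04]), 'contact_force': array([ 0.06099105, -0.11666226,  0.45202665]), 'wrist_torque': array([-0.00398511,  0.0349474 ,  0.01335222]), 'grip_force': 0.0, 'gripper_width': 85.17610804971146}
top {'fx': 371.11668751677416, 'fy': 371.11668751677416, 'cx': 313.99421952009413, 'cy': 198.07891863886604, 'T': array([[ 2.74296740e-02, -9.90185678e-01,  1.37039903e-01,
         3.01251780e+02],
       [-9.99290964e-01, -3.06987259e-02, -2.17981280e-02,
         2.56996463e+02],
       [ 2.57911446e-02, -1.36344821e-01, -9.90325657e-01,
         1.08388866e+03],
      
[... 291 characters left out ...]
81153e-01,  5.58535328e-01, -7.49684379e-01,
         1.27571145e+03],
       [ 9.09474291e-04, -8.01703306e-01, -5.97721492e-01,
         9.01960927e+02],
       [ 0.00000000e+00,  0.00000000e+00,  0.00000000e+00,
         1.00000000e+00]])}
{'fx': 334.8108154267692, 'fy': 334.8108154267692, 'cx': 315.9193679760646, 'cy': 198.28475392928362, 'T_tool_cam': array([[-6.77147137e-04, -9.50320189e-01, -3.11273320e-01,
         8.05311518e+01],
       [ 9.99998939e-01, -2.42078937e-04, -1.43633871e-03,
        -1.25309636e+00],
       [ 1.28962896e-03, -3.11273963e-01,  9.50319345e-01,
        -1.31204655e+02],
       [ 0.00000000e+00,  0.00000000e+00,  0.00000000e+00,
         1.00000000e+00]])}
```

View pics/top0.png

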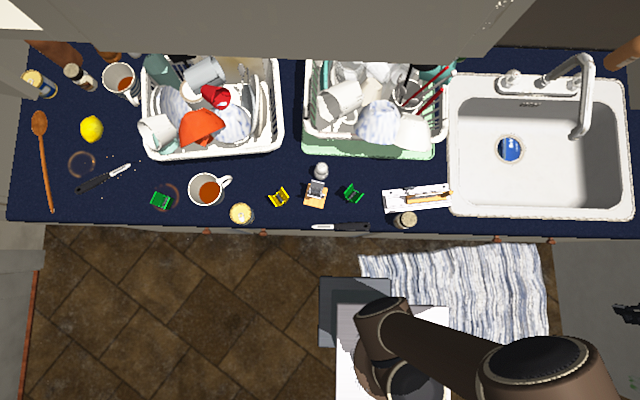

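View pics/side0.png

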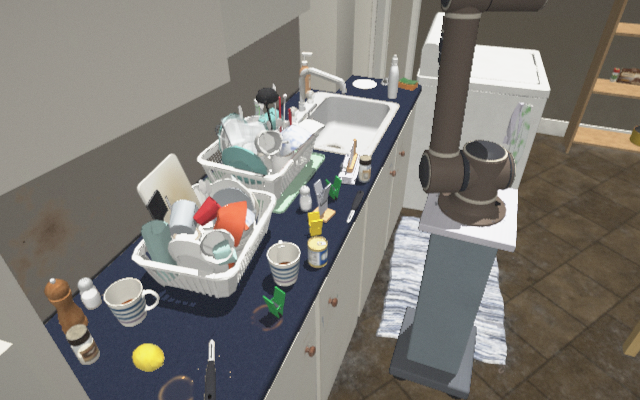

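The top view shows the rail at about (418,197), with the stop to the left, and the clip stand at about (316,193). A green look-alike is at (353,193) and a yellow one at (278,197). The side view shows the same layout. I'll get rough positions, then use the wrist camera.

```bash
cat > h.py <<'E'
from cell import env,cams
import cv2,numpy as np
from scipy.spatial.transform import Rotation as R
def camT(n,s=None):
    c=cams.calibration(n)
    if n!="wrist": return c,c["T"]
    T=np.eye(4);T[:3,:3]=R.from_rotvec(s["orientation"]).as_matrix();T[:3,3]=s["position"]
    return c,T@c["T_tool_cam"]
def ray(c,T,u,v,z):
    d=T[:3,:3]@np.array([(u-c["cx"])/c["fx"],(v-c["cy"])/c["fy"],1]);o=T[:3,3]
    return o+d*(z-o[2])/d[2]
def proj(c,T,p):
    q=np.linalg.inv(T)@np.append(p,1);return q[0]/q[2]*c["fx"]+c["cx"],q[1]/q[2]*c["fy"]+c["cy"]
def cloud(c,T,d):
    v,u=np.mgrid[:400,:640];P=np.stack([(u-c["cx"])/c["fx"]*d,(v-c["cy"])/c["fy"]*d,d],-1)
    return P@T[:3,:3].T+T[:3,3]
def snap(tag):
    s=env.observe();im,d=cams.read_camera("wrist")
    cv2.imwrite(f"pics/{tag}.png",im[:,:,::-1]);c,T=camT("wrist",s)
    np.savez(tag,im=im,d=d,T=T);return s,im,d,c,T
E
python3 - <<'E'
from h import *
z=np.load("top0.npz");c,T=camT("top");P=cloud(c,T,z["d"])
for n,(u,v) in dict(rail=(418,200),railL=(384,202),railR=(452,195),stand=(316,193),standfoot=(314,204),jar=(404,219),shaker=(321,168)).items(): print(n,P[v,u].round(0))
s=env.observe();print(R.from_rotvec(s["orientation"]).as_matrix().round(3))
# crop upscaled
cv2.imwrite("pics/topcrop.png",cv2.resize(z["im"][140:240,260:460,::-1],None,fx=4,fy=4,interpolation=cv2.INTER_CUBIC))
E
```

```text
rail [450. -66.  33.]
railL [444.  28.  11.]
railR [ 473. -178.    1.]
stand [452. 230.  93.]
standfoot [433. 233.   9.]
jar [389.  -8.  96.]
shaker [522. 218.  92.]
[[ 0.919  0.394 -0.001]
 [ 0.394 -0.919  0.001]
 [-0.    -0.001 -1.   ]]
```

View pics/topcrop.png

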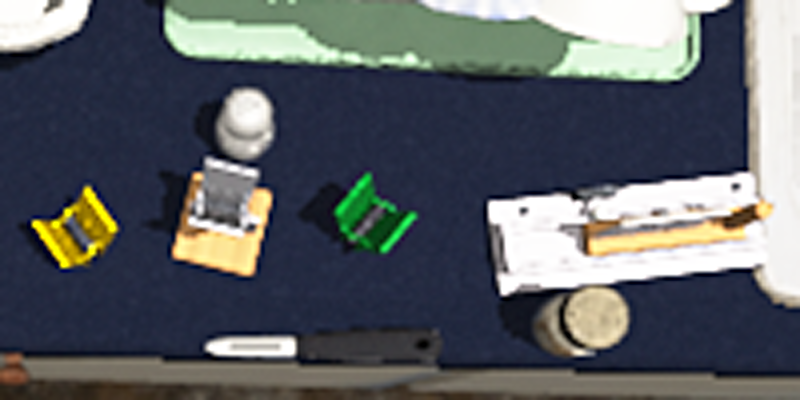

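Rail: yaw about +0.1, spanning y from about -178 to 28 at x about 450; its peg is at the right end. The clip sits at about (452,230). I'll move to a viewing pose with tool y along world x.

>>> {"op": "servo_tool", "data": {
  "moves": [1,0.97,1,0,0,0,0.744,1,0.97,1,0,0,0,0.744,1,0.97,1,0,0,0,0.744,1,0.97,1,0,0,0,0.744,1,0.97,1,0,0,0,0.744,1,0.97,1,0,0,0,0.744,1,0.97,1,0,0,0,0.744,1,0.97,1,0,0,0,0.744,1,0.97,1,0,0,0,0.744],
  "squeeze": 30
}}

```text
time: 1.0
position: [449.9, -231.2, 241.7]
orientation: [-2.214, -2.227, 0.001]
contact_force: [-0.0, -0.3, 0.2]
gripper_width: 85.3
grip_force: 0.0
```

>>> {"op": "servo_tool", "data": {
  "moves": [1,0,0.8,0,0,0,0,1,0,0.8,0,0,0,0,1,0,0.8,0,0,0,0,1,0,0.8,0,0,0,0,1,0,0.8,0,0,0,0,1,0,0.8,0,0,0,0,1,0,0.8,0,0,0,0]
}}

```text
time: 1.7
position: [449.1, -33.8, 242.2]
orientation: [2.222, 2.221, -0.001]
contact_force: [-0.5, 0.1, 0.5]
gripper_width: 85.4
grip_force: 0.0
```

```bash
python3 - <<'E'
from h import *
s,im,d,c,T=snap("w1");print(s["time"],s["position"],R.from_rotvec(s["orientation"]).as_matrix().round(3),s["q"].round(2),s["dq"].round(2))
E
```

```text
1.7 [449.09745951 -33.76327261 242.24197836] [[ 0.001  1.    -0.   ]
 [ 1.    -0.001 -0.   ]
 [-0.    -0.    -1.   ]] [-0.07 -0.02 -0.19  1.4  -0.    1.5 ] [-0.02  0.    0.   -0.    0.   -0.  ]
```

View pics/w1.png

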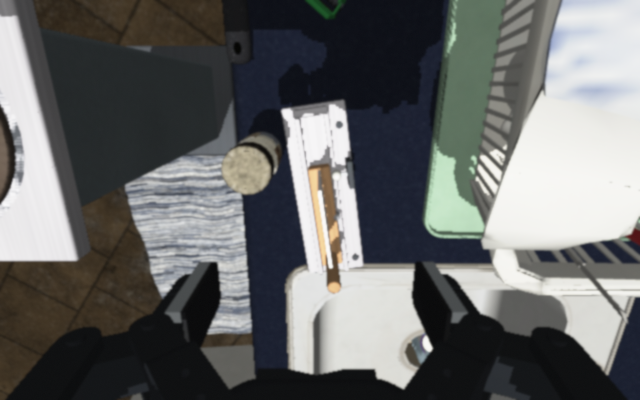

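The wrist view shows the rail corners at about (283,108) and (345,101), the card edge running (318,190)-(331,270), the peg top at about (334,287) and the jar at (251,163). I'll measure these with depth and colour.

```bash
python3 - <<'E'
from h import *
z=np.load("w1.npz");im,d,T=z["im"].astype(int),z["d"],z["T"];c=cams.calibration("wrist");P=cloud(c,T,d)
u0=slice(270,375);X=P[95:300,u0];I=im[95:300,u0]
x,y,h=X[...,0],X[...,1],X[...,2]
m=(h>98)&(h<112);pts=X[m];print("card",len(pts),pts.min(0),pts.max(0))
wood=(I[...,0]-I[...,2]>50)
m=wood&(h>88)&(h<101);p=X[m];print("peg",len(p),p.mean(0),p.min(0),p.max(0))
v,u=np.nonzero(m);print("px",u.mean()+270,v.mean()+95,"ray",ray(c,T,u.mean()+270,v.mean()+95,95))
m=wood&(h>22)&(h<34);p=X[m];print("block",len(p),p.mean(0),p.min(0),p.max(0))
vv,l,ct=np.linalg.svd(p[:,:2]-p[:,:2].mean(0),full_matrices=False);print("dir",ct[0])
for lo,hi in((3,13),(13,21),(30,37)):
    m=(h>lo)&(h<hi)&(I.min(-1)>110);q=X[m];r=cv2.minAreaRect(q[:,:2].astype(np.float32)) if len(q)>5 else None;print(lo,len(q),r)
print(d[287,334],d[180,321],d[230,325])
m=(h>98)&(h<112);q=X[m]
if len(q)>10:
    f=np.polyfit(q[:,1],q[:,0],1);print("card line",f,np.std(q[:,0]-np.polyval(f,q[:,1])))
g=(P[...,2]>90)&(P[...,2]<100)&(P[...,0]<420)&(P[...,0]>350);q=P[g];print("jar",cv2.minEnclosingCircle(q[:,:2].astype(np.float32)))
E
```

```text
card 289 [ 449.89090829 -106.44389133   98.24068439] [462.6865565  -33.30140948 106.05338913]
peg 125 [ 465.24925499 -128.94324073   94.0165289 ] [ 449.90104577 -139.3923025    89.23980802] [472.15114554 -33.58925621 100.85479328]
px 332.968 282.52 ray [ 465.12412514 -127.90089693   95.        ]
block 1298 [458.28697918 -81.77729183  28.38030711] [ 440.55069301 -145.84159738   22.74633311] [477.88098404 -30.57491009  33.87759232]
dir [ 0.15362254 -0.9881296 ]
3 6879 ((467.17291259765625, -87.41581726074219), (245.78744506835938, 111.16118621826172), 89.93525695800781)
13 1371 ((462.0955810546875, -66.4264907836914), (48.63457107543945, 195.545166015625), 8.107789993286133)
30 154 ((465.65850830078125, -50.613067626953125), (45.57748794555664, 165.4180145263672), 11.498726844787598)
321.53253 356.10413 290.97812
card line [-1.43626318e-01  4.46410352e+02] 0.9177989938667781
jar ((388.7958068847656, -18.67786979675293), 21.808473587036133)
```

```bash
python3 - <<'E'
from h import *
z=np.load("w1.npz");im,d,T=z["im"].astype(int),z["d"],z["T"];c=cams.calibration("wrist");P=cloud(c,T,d)
u0=slice(270,375);X=P[95:300,u0];I=im[95:300,u0];h=X[...,2]
a=0.1426;ex=np.array([np.cos(a),np.sin(a)]);ey=np.array([-np.sin(a),np.cos(a)])
q=X[(h>98)&(h<112)];q=q[q[:,1]<-20];C=np.array([np.polyval(np.polyfit(q[:,1],q[:,0],1),-70),-70])
def loc(p): return np.stack([(p[...,:2]-C)@ex,(p[...,:2]-C)@ey],-1)
L=loc(X);print("card local",np.percentile(loc(q),[1,50,99],axis=0),"C",C)
wood=(I[...,0]-I[...,2]>50)
m=wood&(h>91)&(h<99)&(X[...,1]<-112);v,u=np.nonzero(m);print("peg n",m.sum(),np.percentile(L[m],[1,50,99],axis=0));r=ray(c,T,u.mean()+270,v.mean()+95,95);print(r,loc(r))
m=wood&(h>26)&(h<32);print("block",np.percentile(L[m],[2,98],axis=0))
m=(abs(L[...,0])<45)&(h>5)&(h<13);print("plate/track",np.percentile(L[m],[1,99],axis=0))
m=(abs(L[...,0])<45)&(h>14)&(h<20);print("lips",np.percentile(L[m],[1,99],axis=0))
# height profile along the card's line
for y in range(20,130,4):
    k=(abs(L[...,0])<8)&(abs(L[...,1]-y)<2);print(y,np.round(np.median(h[k]),0) if k.any() else None,end="; ")
print()
m=(h>30)&(h<38)&(L[...,0]>8)&(L[...,0]<45);print("bracket",m.sum(),np.percentile(L[m],[5,95],axis=0) if m.any() else 0)
E
```

```text
card local [[-1.54656715e+00 -3.53657854e+01]
 [ 1.39792386e-02  3.58797517e+00]
 [ 1.44030831e+00  3.68027722e+01]] C [456.46419408 -70.        ]
peg n 119 [[ -5.15958161 -69.74761244]
 [  0.37353541 -63.38215834]
 [  5.78867309 -58.57160379]]
[ 465.78986989 -132.26590481   95.        ] [  0.38196254 -62.95923471]
block [[-11.13583252 -70.46212528]
 [ 10.84499288  37.77324318]]
plate/track [[ -30.99459107 -103.05595469]
 [  36.45134948  102.02356934]]
lips [[-37.99440279 -92.15703168]
 [ 17.86519098 100.31470093]]
20 29.0; 24 29.0; 28 29.0; 32 29.0; 36 55.0; 40 14.0; 44 8.0; 48 8.0; 52 8.0; 56 8.0; 60 8.0; 64 8.0; 68 8.0; 72 8.0; 76 8.0; 80 8.0; 84 8.0; 88 8.0; 92 28.0; 96 30.0; 100 28.0; 104 -0.0; 108 -0.0; 112 -0.0; 116 None; 120 None; 124 None; 128 None; 
bracket 230 [[ 10.50286664 -17.53420139]
 [ 34.82261704  95.03148819]]
```

Consistent: card 74 wide, yaw 0.143, card middle (456.5,-70), peg about (465.6,-133.4), and about 51 mm of travel left to the stop. Pinch the peg next.

>>> {"op": "servo_tool", "data": {
  "moves": [0.6,0.0656,-0.4033,-0.2,0,0,0.0908,0.6,0.0656,-0.4033,-0.2,0,0,0.0908,0.6,0.0656,-0.4033,-0.2,0,0,0.0908,0.6,0.0656,-0.4033,-0.4,0,0,0.0908,0.6,0.0656,-0.4033,-0.55,0,0,0.0908,0.6,0.0656,-0.4033,-0.701,0,0,0.0908,0.6,0.0656,-0.4033,-0.701,0,0,0.0908,0.6,0.0656,-0.4033,-0.701,0,0,0.0908]
}}

```text
time: 2.55
position: [465.3, -134.2, 67.5]
orientation: [-2.056, -2.374, 0.001]
contact_force: [0.6, -0.3, 0.5]
gripper_width: 51.1
grip_force: 0.0
```

>>> {"op": "servo_tool", "data": {
  "moves": [0,0,0,0,0,0,0,0,0,0,0,0,0,0,0,0,0,0,0,0,0,0,0,0,0,0,0,0,0,0,0,0,0,0,0,0,0,0,0,0,0,0],
  "squeeze": 40
}}

```text
time: 3.15
position: [466.0, -133.9, 69.1]
orientation: [2.053, 2.375, -0.001]
contact_force: [-3.9, -2.1, 9.0]
gripper_width: 13.1
grip_force: 38.9
```

>>> {"op": "servo_tool", "data": {
  "moves": [0,-0.0045,0.0317,0,0,0,0,0,-0.0091,0.0634,0,0,0,0,0,-0.0136,0.095,0,0,0,0,0,-0.0182,0.1267,0,0,0,0,0,-0.0227,0.1584,0,0,0,0,0,-0.0227,0.1584,0,0,0,0]
}}

```text
time: 3.75
position: [460.2, -94.1, 69.1]
orientation: [2.052, 2.375, -0.002]
contact_force: [-5.2, -2.7, 9.5]
gripper_width: 13.1
grip_force: 39.2
```

>>> {"op": "servo_tool", "data": {
  "moves": [0,-0.0017,0.0119,0,0,0,0,0,-0.0034,0.0238,0,0,0,0,0,-0.005,0.035,0,0,0,0,0,-0.0062,0.0436,0,0,0,0,0,-0.0062,0.0436,0,0,0,0,0,-0.0062,0.0436,0,0,0,0]
}}

```text
time: 4.35
position: [458.6, -83.1, 69.1]
orientation: [2.053, 2.375, 0.0]
contact_force: [-4.8, -0.4, 9.1]
gripper_width: 13.1
grip_force: 39.4
```

>>> {"op": "servo_tool", "data": {
  "moves": [0,-0.0011,0.008,0,0,0,0,0,-0.0011,0.008,0,0,0,0,0,-0.0011,0.008,0,0,0,0]
}}

```text
time: 4.65
position: [458.6, -82.4, 69.1]
orientation: [2.052, 2.373, -0.003]
contact_force: [-5.0, -6.4, 8.6]
gripper_width: 13.1
grip_force: 39.3
```

>>> {"op": "servo_tool", "data": {
  "moves": [0,-0.0011,0.008,0,0,0,0,0,-0.0011,0.008,0,0,0,0,0,-0.0011,0.008,0,0,0,0]
}}

```text
time: 4.95
position: [458.6, -82.3, 69.2]
orientation: [2.052, 2.369, -0.008]
contact_force: [-4.3, -15.2, 6.7]
gripper_width: 13.0
grip_force: 39.1
```

The force rises with no motion, so the carriage is against the stop. I'll release, lift and check.

>>> {"op": "servo_tool", "data": {
  "moves": [0.5,0.0022,-0.014,0,0,0,0,0.5,0.0022,-0.014,0,0,0,0,0.5,0.0022,-0.014,0,0,0,0,0.5,0.0022,-0.014,0.2,0,0,0,0.5,0.0022,-0.014,0.4,0,0,0,0.5,0.0022,-0.014,0.6,0,0,0,0.8,-0.02,0.2,0.65,0,0,0,0.8,-0.02,0.3,0.65,0,0,0,0.8,-0.02,0.3,0.65,0,0,0]
}}

```text
time: 5.85
position: [453.1, -1.2, 230.6]
orientation: [2.049, 2.38, 0.003]
contact_force: [0.3, -1.1, -0.4]
gripper_width: 68.3
grip_force: 0.0
```

```bash
cat > m.py <<'E'
from h import *
def card(tag):
    s,im,d,c,T=snap(tag);P=cloud(c,T,d);h=P[...,2]
    m=(h>99)&(h<112)&(P[...,0]>430)&(P[...,0]<480)&(P[...,1]>-80)&(P[...,1]<45);q=P[m]
    n,l,st,_=cv2.connectedComponentsWithStats(m.astype(np.uint8));k=1+np.argmax(st[1:,4]);q=P[l==k]
    ct=cv2.fitLine(q[:,:2].astype(np.float32),cv2.DIST_L2,0,.01,.01).ravel();e=ct[:2]*np.sign(ct[1]);
    t=(q[:,:2]-ct[2:])@e;lo,hi=np.percentile(t,[.5,99.5]);C=ct[2:]+e*(lo+hi)/2
    print("card",len(q),"C",C,"yaw",np.arctan2(-e[0],e[1]),"len",hi-lo,"z",np.median(q[:,2]),"ptp across",np.ptp((q[:,:2]-ct[2:])@[e[1],-e[0]]))
    return s,im,d,c,T
if __name__=="__main__":
    s,im,*_=card("w2");print(s["time"],s["position"],s["dq"].round(2))
E
python3 m.py
```

```text
card 341 C [449.08458285 -18.38036911] yaw 0.14068349 len 73.53116495555572 z 104.4469024071006 ptp across 2.6083117693392355
5.85 [453.07826905  -1.1720677  230.62560948] [-0.04  0.01 -0.02 -0.01 -0.03 -0.05]
```

View pics/w2.png

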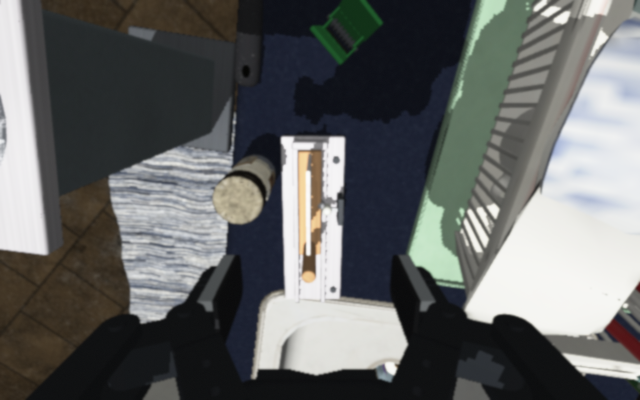

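The carriage is home: the block is against the stop at (310,150), the roller at (328,203), and the card has moved 52 mm to (449.1,-18.4). Next, look at the clip.

>>> {"op": "servo_tool", "data": {
  "moves": [0.8,0,0.88,0.08,0,0,0,0.8,0,0.88,0.08,0,0,0,0.8,0,0.88,0.08,0,0,0,0.8,0,0.88,0.08,0,0,0,0.8,0,0.88,0.08,0,0,0,0.8,0,0.88,0.08,0,0,0,0.8,0,0.88,0.08,0,0,0]
}}

```text
time: 6.6
position: [452.8, 215.7, 248.9]
orientation: [-2.054, -2.377, 0.002]
contact_force: [0.7, 0.0, 1.2]
gripper_width: 68.7
grip_force: 0.0
```

```bash
python3 - <<'E'
from h import *
s,im,d,c,T=snap("w3");print(s["time"],s["position"]);P=cloud(c,T,d);h=P[...,2]
R_=(P[...,0]>400)&(P[...,0]<500)&(P[...,1]>180)&(P[...,1]<290)
for lo,hi in((6,16),(60,76),(80,100),(110,122),(122,130),(130,140)):
    m=R_&(h>lo)&(h<hi);q=P[m][:,:2].astype(np.float32);print(lo,hi,len(q),cv2.minAreaRect(q) if len(q)>4 else 0,q.mean(0))
I=im.astype(int);m=R_&(I[...,0]-I[...,2]>50)&(h>6)&(h<16);q=P[m][:,:2].astype(np.float32);print("foot",len(q),cv2.minAreaRect(q))
g=(h>80)&(h<98)&(P[...,0]>480);q=P[g&(P[...,0]<560)&(P[...,1]>170)&(P[...,1]<270)];print("shaker",cv2.minEnclosingCircle(q[:,:2].astype(np.float32)))
E
```

```text
6.6 [452.80230928 215.71698883 248.91533562]
6 16 1414 ((455.7750549316406, 232.75662231445312), (59.82680892944336, 63.996665954589844), 77.62086486816406) [450.3326  246.01717]
60 76 283 ((455.0380554199219, 232.99061584472656), (49.61843490600586, 17.49667739868164), 72.97261810302734) [456.22604 237.31645]
80 100 880 ((455.751708984375, 234.88963317871094), (37.8425178527832, 27.99823760986328), 73.8719711303711) [457.87167 234.94438]
110 122 401 ((456.1711730957031, 234.8801727294922), (35.8480110168457, 38.144317626953125), 77.61901092529297) [461.61383 234.88844]
122 130 627 ((456.35260009765625, 234.88673400878906), (35.749305725097656, 44.79820251464844), 77.81881713867188) [457.30023 235.3613 ]
130 140 0 0 [nan nan]
foot 1312 ((455.7034606933594, 232.6105499267578), (59.70803451538086, 63.802825927734375), 77.05175018310547)
shaker ((524.0480346679688, 219.5509796142578), 15.927701950073242)<stdin>:5: RuntimeWarning: Mean of empty slice.
  ret = um.true_divide(
```

View pics/w3.png

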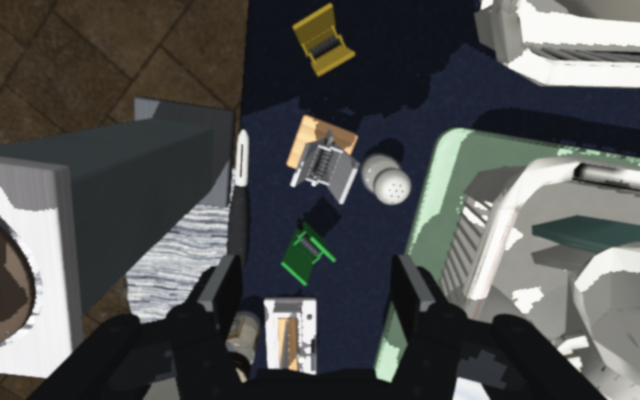

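The wrist view shows the steel clip on its stand at about (325,162), the shaker at (388,178) and the green look-alike at (308,252). The clip's pin is at (456.2,234.9), yaw -12.2°, handles 36 x 45 at the top as specified. Grasping it.

>>> {"op": "servo_tool", "data": {
  "moves": [0.8,0.0137,0.0751,-0.1,0,0,-0.2265,0.8,0.0137,0.0751,-0.2,0,0,-0.2265,0.8,0.0137,0.0751,-0.25,0,0,-0.2265,0.8,0.0137,0.0751,-0.35,0,0,-0.2265,0.8,0.0137,0.0751,-0.45,0,0,-0.2265,0.8,0.0137,0.0751,-0.55,0,0,-0.2265,0.8,0.0137,0.0751,-0.55,0,0,-0.2265,0.8,0.0137,0.0751,-0.55,0,0,-0.2265]
}}

```text
time: 7.45
position: [456.3, 233.6, 112.4]
orientation: [-2.444, -1.974, 0.001]
contact_force: [0.5, 0.4, 1.4]
gripper_width: 68.3
grip_force: 0.0
```

>>> {"op": "servo_tool", "data": {
  "moves": [0,0,0,0,0,0,0,0,0,0,0,0,0,0,0,0,0,0,0,0,0,0,0,0,0,0,0,0,0,0,0,0,0,0,0,0,0,0,0,0,0,0,0,0,0,0,0,0,0,0,0,0,0,0,0,0],
  "squeeze": 40
}}

```text
time: 8.25
position: [456.3, 234.9, 112.0]
orientation: [-2.442, -1.976, 0.0]
contact_force: [0.2, 0.9, -0.4]
gripper_width: 24.7
grip_force: 44.0
```

>>> {"op": "servo_tool", "data": {
  "moves": [0,0,0,0.04,0,0,0,0,0,0,0.08,0,0,0,0,0,0,0.13,0,0,0,0,0,0,0.2,0,0,0,0,0,0,0.28,0,0,0,0,0,0,0.36,0,0,0,0,0,0,0.44,0,0,0,0,0,0,0.44,0,0,0,0,0,0,0.44,0,0,0]
}}

```text
time: 9.15
position: [456.6, 235.1, 222.7]
orientation: [2.442, 1.976, 0.003]
contact_force: [-0.6, 0.4, -1.5]
gripper_width: 24.4
grip_force: 44.0
```

```bash
python3 - <<'E'
from h import *
s,im,d,c,T=snap("w4");print(s["time"],s["position"],s["gripper_width"])
M=R.from_rotvec(s["orientation"]).as_matrix();P=(cloud(c,T,d)-s["position"])@M  # tool frame
m=(abs(P[...,0])<40)&(abs(P[...,1])<22)&(P[...,2]>0)&(P[...,2]<90)&(d>0);print(m.sum())
q=P[m]
for lo in range(0,80,6):
    k=q[(q[:,2]>=lo)&(q[:,2]<lo+6)]
    if len(k)>4: print(lo,len(k),"x",np.percentile(k[:,0],[2,98]).round(1),"y",np.percentile(k[:,1],[2,50,98]).round(1))
ys,xs=np.nonzero(m);print(xs.min(),xs.max(),ys.min(),ys.max())
cv2.imwrite("pics/w4c.png",cv2.resize(im[180:400,160:480,::-1],None,fx=2.4,fy=2.4,interpolation=cv2.INTER_CUBIC))
E
```

```text
9.15 [456.61661914 235.06052975 222.7190799 ] 24.36761148289386
3042
0 396 x [-15.4  18. ] y [-21.3   8.2  21.4]
6 220 x [-11.9  17.8] y [-17.6   8.2  16.3]
12 167 x [-16.7  17.9] y [-12.9   8.2  11.9]
18 334 x [-17.2  17.8] y [-12.6  -2.4  11.4]
24 1182 x [-16.6  17.7] y [-9.6 -0.4  9. ]
30 313 x [-16.6  18.6] y [-11.9  -1.4  11.1]
36 52 x [14.1 17. ] y [-13.5 -10.7  12.2]
42 39 x [16.  16.9] y [-13.9 -11.   12.6]
48 36 x [16.  16.8] y [-14.3  -0.6  13. ]
54 260 x [-16.3  16.7] y [-13.9   8.3  12.5]
60 42 x [15.6 16.7] y [-15.1  -0.7  13.8]
268 366 199 306
```

View pics/w4c.png

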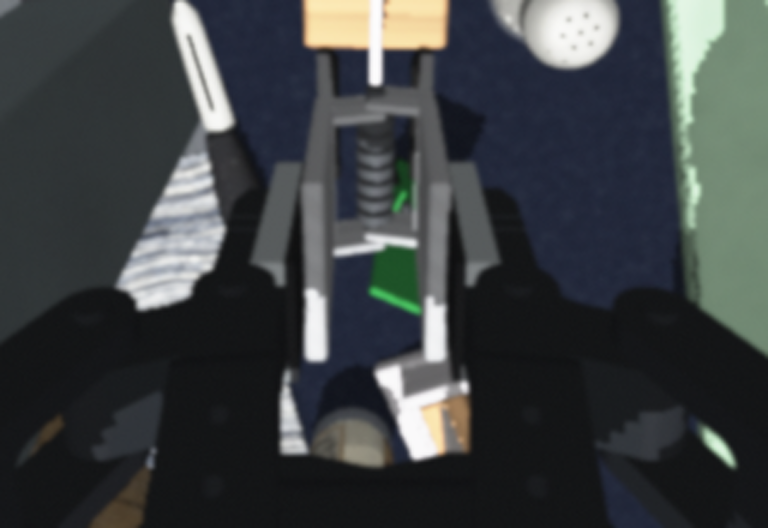

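The close-up shows the clip squeezed with open jaws at crop (325,60) and (425,60), centred between the pads, and the blade free behind it. Carry it over the card.

>>> {"op": "servo_tool", "data": {
  "moves": [0,-0.0264,-0.12,0,0,0,0.03,0,-0.0264,-0.25,0,0,0,0.06,0,-0.0264,-0.38,0,0,0,0.09,0,-0.0264,-0.51,0,0,0,0.12,0,-0.0264,-0.64,0,0,0,0.15,0,-0.0264,-0.77,0,0,0,0.18,0,-0.0264,-0.9,0,0,0,0.21,0,-0.0264,-1,0,0,0,0.2255,0,-0.0264,-1,0,0,0,0.2255]
}}

```text
time: 10.1
position: [449.0, -17.3, 220.9]
orientation: [-2.06, -2.371, 0.003]
contact_force: [0.4, -0.3, -0.8]
gripper_width: 24.3
grip_force: 44.0
```

>>> {"op": "servo_tool", "data": {
  "moves": [0,0,-0.0152,-0.06,0,0,0,0,0,-0.0152,-0.12,0,0,0,0,0,-0.0152,-0.168,0,0,0,0,0,-0.0152,-0.168,0,0,0,0,0,-0.0152,-0.168,0,0,0,0,0,-0.0152,-0.168,0,0,0]
}}

```text
time: 10.7
position: [450.0, -18.6, 180.6]
orientation: [2.055, 2.375, 0.001]
contact_force: [-0.4, 0.1, -0.3]
gripper_width: 24.2
grip_force: 44.0
```

```bash
cat > g.py <<'E'
from h import *
import sys
s,im,d,c,T=snap(sys.argv[1]);print(s["time"],s["position"],s["gripper_width"],s["contact_force"].round(1))
M=R.from_rotvec(s["orientation"]).as_matrix();W=cloud(c,T,d);P=(W-s["position"])@M
print("tool yaw",np.degrees(np.arctan2(M[1,1],M[0,1])))
a=(d>0)&(abs(P[...,0])<60)&(abs(P[...,1])<25)
for lo in range(12,84,6):
    k=P[a&(P[...,2]>=lo)&(P[...,2]<lo+6)]
    if len(k)>4: print(lo,len(k),"x",np.percentile(k[:,0],[2,98]).round(1),"y",np.percentile(k[:,1],[2,50,98]).round(1))
k=a&(P[...,0]>20)&(W[...,2]>45)&(W[...,2]<103);q=P[k];w=W[k];print("card edge strip",len(q));
if len(q)>4:
    print("tool y",np.percentile(q[:,1],[2,50,98]),"tool x",np.percentile(q[:,0],[2,98]),"z",w[:,2].min(),w[:,2].max())
cv2.imwrite(f"pics/{sys.argv[1]}c.png",cv2.resize(im[150:400,160:480,::-1],None,fx=2.4,fy=2.4,interpolation=cv2.INTER_CUBIC))
E
python3 g.py w5
```

```text
10.7 [450.04112751 -18.6211969  180.61962971] 24.15063438706146 [-0.4  0.1 -0.3]
tool yaw 8.258680072618072
12 162 x [-16.8  18. ] y [-12.3   8.8  12.5]
18 341 x [-17.1  17.8] y [-11.9  -0.8  12. ]
24 1177 x [-16.8  17.7] y [-9.   0.2  9.4]
30 312 x [-16.4  18.6] y [-11.4  -1.4  11.5]
36 52 x [14.1 17.1] y [-12.9 -10.1  12.7]
42 39 x [16.1 16.9] y [-13.2 -10.3  13.1]
48 36 x [16.1 17.1] y [-13.8  -0.1  13.6]
54 260 x [-16.6  16.8] y [-13.    8.9  13.1]
60 41 x [15.3 16.8] y [-14.5 -10.1  14.4]
72 259 x [ 2.9 36.6] y [-2.4 -1.1  0.2]
78 12 x [11.  37.1] y [-2.4 -1.1  0.2]
card edge strip 64
tool y [-2.37069087 -1.08734878  0.23571806] tool x [31.70456762 37.20646681] z 47.69983269487358 102.53091900226363
```

View pics/w5c.png

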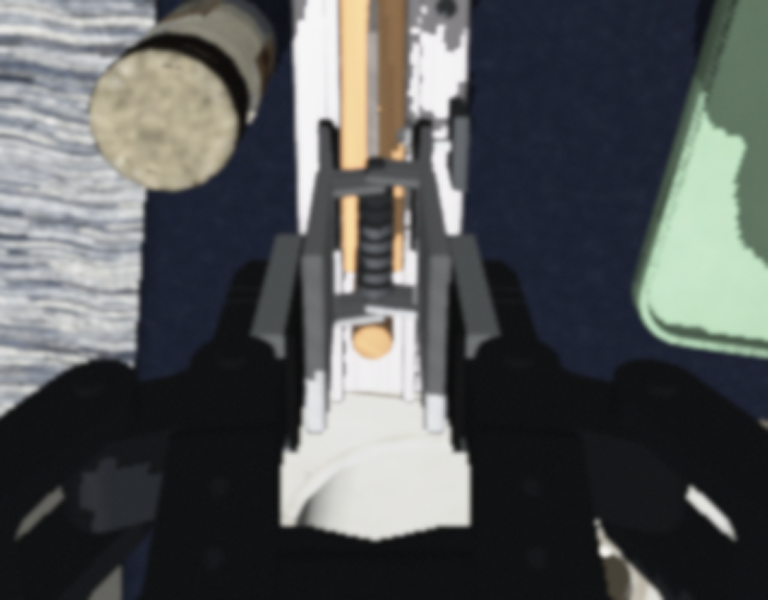

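The view shows the card edge between the jaws, with jaws at about (330,125) and (425,125) and the card at about (375,120). The card is 1.1 mm off the clip's middle, so I'll correct x and lower.

>>> {"op": "servo_tool", "data": {
  "moves": [0,-0.0044,0,0,0,0,0,0,-0.0044,0,0,0,0,0,0,-0.0044,0,-0.03,0,0,0,0,-0.0044,0,-0.06,0,0,0,0,-0.0044,0,-0.09,0,0,0,0,-0.0044,0,-0.12,0,0,0,0,-0.0044,0,-0.132,0,0,0,0,-0.0044,0,-0.132,0,0,0,0,-0.0044,0,-0.132,0,0,0]
}}

```text
time: 11.65
position: [448.7, -18.9, 147.1]
orientation: [2.056, 2.375, 0.0]
contact_force: [0.2, -0.2, -0.8]
gripper_width: 24.4
grip_force: 44.0
```

```bash
python3 g.py w6; python3 - <<'E'
from h import *
im,d=cams.read_camera("side");c,T=camT("side");u,v=map(int,proj(c,T,[449,-18,110]));print(u,v)
a=cv2.resize(im[v-40:v+40,u-50:u+50,::-1],None,fx=5,fy=5,interpolation=cv2.INTER_CUBIC)
b=cv2.imread("pics/w6c.png");b=cv2.resize(b,(500,400))
# side view above-left, wrist view right, stacked to one picture
cv2.imwrite("pics/both.png",np.hstack([cv2.resize(a,(300,240)),cv2.resize(b,(500,240))]) if 0 else np.hstack([cv2.resize(a,(375,300)),cv2.resize(b,(420,300))]))
E
```

```text
11.65 [448.66510187 -18.91989421 147.11657489] 24.357667837649043 [ 0.2 -0.2 -0.8]
tool yaw 8.23405442918617
12 168 x [-16.7  18.1] y [-12.4   8.7  12.3]
18 329 x [-17.3  17.8] y [-12.    1.7  12.2]
24 1181 x [-16.5  17.6] y [-9.   0.2  9. ]
30 318 x [-16.6  18.5] y [-11.4  -0.6  11.5]
36 99 x [-30.1  35.3] y [-12.9   0.7  12.7]
42 299 x [-35.8  37.1] y [-12.7   0.2  12.5]
48 75 x [-59.9  37.2] y [-13.7   0.8  13.5]
54 353 x [-59.5  37. ] y [-12.8   1.5  12.6]
60 130 x [-59.6  37. ] y [-14.2   0.2  14. ]
66 77 x [-59.8  37.2] y [-4.1  0.8  5.4]
72 52 x [-59.5  37.2] y [-4.1  0.9  4.5]
78 40 x [-59.9  37.2] y [-4.2  0.9  4.9]
card edge strip 99
tool y [-1.16173932  0.73760857  1.95760649] tool x [28.17159955 37.32917473] z 45.089492347239485 102.98100084602012
349 150
```

View pics/both.png

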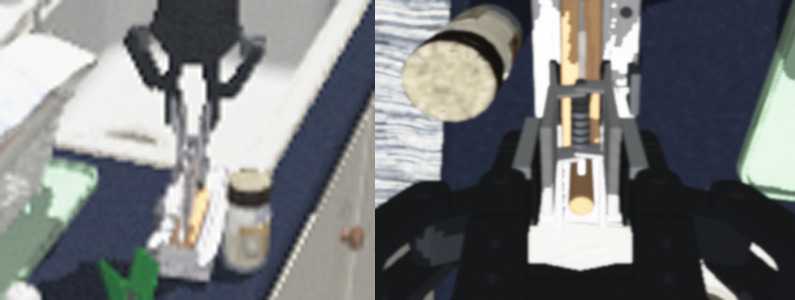

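The card stands midway between the open jaws (within about 0.5 mm), the tips are about 19 mm below its top edge, and there is no contact force. Handing in.

```bash
python3 -c "
from cell import env
print(env.job_done())"
```

```text
the job is handed in; nothing more can be done
None
```

The job is handed in: the carriage is home against its end stop, and the clip is held squeezed open around the middle of the card's top edge, with no contact force measured.

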